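# Final pass on the test chamber's cover knobs

## Task

The four black bar knobs on the clear cover of the round test chamber are being tightened in star order, a little each pass; on this pass one is done already: the knob whose bar points at the middle of the cover. Give the other three their turn clockwise until their bars point at the middle too, not noticeably past it: first the knob straight across from the finished one, and only then the remaining two, in either order.

Things in the scene. Friction and masses are not known exactly. Their poses are not given: they have to be found in the camera images.
- chamber: Round aluminium test chamber fixed to the bench, 236 mm across, clear cover 42 mm above the bench over a green board. Origin: centre of its underside at bench height, z up, any yaw. Four equal black bar knobs stand on it, axes upright, 80 mm from the centre: the finished one (fixed, bar pointing at the centre) on its +x side, the others on -x, +y and -y. A loose brass nut 14 mm high lies mid-cover.
- across_grip (a point): On the axis of the knob across from the finished one, 77 mm above the bench, where to grip; all four knobs are alike: a 42 mm disc and on it an upright bar 42 mm long, 14 mm thick, 56 to 86 mm above the bench, to pinch across its thickness; white line along its top, either end may point at the centre. Black marks on the cover beside each knob show the line to the centre.
- knob_across (a joint): The knob on the chamber's -x side, straight across from the finished one; first to be turned. Value in rad: angle turned clockwise seen from above; at 1.2 its bar points at the cover's centre, below that it is loose by the difference, above it is too tight. Starts at 0.15 to 0.5. Turns stiffly (0.1 N m), stays where left; stops only at 0 and 2.0.
- knob_left (a joint): The knob on the chamber's +y side. Value in rad: angle turned clockwise seen from above; at 1.2 its bar points at the cover's centre, below that it is loose by the difference, above it is too tight. Starts at 0.15 to 0.5. Turns stiffly (0.1 N m), stays where left; stops only at 0 and 2.0.
- knob_right (a joint): The knob on the chamber's -y side. Value in rad: angle turned clockwise seen from above; at 1.2 its bar points at the cover's centre, below that it is loose by the difference, above it is too tight. Starts at 0.15 to 0.5. Turns stiffly (0.1 N m), stays where left; stops only at 0 and 2.0.
Things that resemble listed ones, but are neither listed nor needed, are in the scene too. What is shaped like the chamber but orange or red is not meant.

How it is judged:
By the outcome, as a careful person would: the job done as asked, in the order asked, and still so for the second after the job is handed in, with the robot touching nothing.
It also fails if it takes over 67 s, if anything falls off the work surface, if the arm or the gripper's body presses on something with over 40 N, if the wrist force passes 120 N, or if a joint passes its speed limit or range.

## Robot

A 6-joint arm with a two-finger parallel gripper is mounted at the origin on the work surface. World frame = base frame: x ahead of the robot, y to its left, z up, the work surface at z = 0. Lengths are in m, angles in rad, forces in N, time in s.
With the tool pointing down it reaches from about 0.375 to 0.975 m from the base axis. Payload 3.8 kg.
Tool frame: the origin (TCP) lies midway between the tips of the shut fingers; the grasp point (between the pads) lies 19 mm behind it; z points along the fingers, y is the line along which they close (so a half turn about z gives the same grasp; the last joint's range is limited). The gripper opens to 85 mm and grips with 20 to 120 N. Pads are 22 mm wide; open, the fingers measure 114 mm over their backs; the gripper's body (76 mm by 85 mm) begins 54 mm behind the grasp point. The pads swing forward as they close: fully open they stand 13 mm farther back than shut.
Start: joints at [-1.167, 0.264, 1.604, -0, 1.274, -0.037], TCP at [0.288, -0.61, 0.231] pointing down, gripper open.
Joint ranges: [-2.63, 2.63], [-0.94, 2.18], [0.31, 2.57], [-1.31, 4.45], [0, 2.66], [-2.55, 2.55]. Speed limits (rad/s): [2.57, 2.57, 3.14, 3.14, 3.14, 3.14].

## Interface

Orientations are given as a rotation vector (axis times angle).
In Python, from workcell import bot, imaging gives the robot as it stands.
- The arm moves only by the tool step_arm, never from a script. Its argument "series" is a list of rows, each an object of numbers: "grip": the closure, from -1 (fully open) to 1 (shut); "x", "y", "z": the shift along the tool's x, y, z normalised to -1 to 1, where 1 is 500 mm; "ax", "ay", "az": the turn, a rotation vector about the tool's x, y, z normalised to -1 to 1, where 1 is 30 degrees. A call has 1 to 12 rows; each row is the pose to reach, as a shift and turn from the pose commanded when the call began, along the tool's axes at that moment; what a row does not reach only later rows make up. A row lasts 1/10 s, in which the tool goes at most 50 mm and 8.59 degrees, less where a joint would pass 70% of its speed; a pose out of reach is approached as far as the arm can. A call with a number of a shift or a turn outside -1 to 1 is refused whole. A call with a gripper value outside its range is refused whole. The fingers move at their own pace and stop on an object; "force" is the grip in N (left out, the last holds). Time passes only in rows, so rows that repeat a pose let the fingers close. It gives the time, the measured TCP pose, the force, the opening and the grip force at its end, in the units of the state.
- bot.read_state(): the state, without advancing time (a new reading comes with each control period).
- imaging.read_camera(name): name is "scene" or "top" or "wrist"; returns a dict with "img" (420x560x3 uint8, red, green, blue), "fx", "fy", "cx", "cy" (pixels), "R" (3x3) and "t" (3): a world point X has camera coordinates R X + t. Camera axes: x right, y down, z forward; pixel columns grow to the right and rows downward; lengths in m; the calibration is good to about 2 mm. A picture is of the moment at which its call begins. There is no depth.
- bot.finish_job(): hands the job in; it is judged then, once.
The state is a dict: "time": time; "q": joint angles; "joint_vel": joint speeds; "joint_torque": joint torques, N m; "tool_pos": TCP position; "tcp_rot": TCP orientation; "wrist_force": force on the tool from outside, world axes, zero at the start; "torque": the same for the moment, N m; "width": opening from 0.0 (shut) to 1.0 (fully open); "grip_force": force on a finger pad.
Only numpy, scipy, OpenCV 4.12 (cv2) and the standard library are available. Lean on these libraries where they do the work, as an engineer would, in place of code of your own. Each camera call takes 0.05 s, during which the arm holds its last target. There are 200 camera calls.

## Working session

There is one attempt and no reset: what is moved stays moved. The work goes in short steps, Python scripts to look and compute and a tool call to move; the robot and the scene stay as the last step left them, time stands still between calls to the robot, and variables do not carry over. Pictures are saved under pics/ and viewed, at most 10 in all, crops included, and the job is handed in when it is done.

Besides the shell and the picture viewer there is one more tool, called after "Request:" as name(argument=value, ...), one argument or row to a line, values as JSON. step_arm: Moves the arm, as the interface text tells. Scaled input: -1 to 1 covers 500 mm each way for a shift and 30 degrees each way for a turn. Its arguments: {"type":"object","properties":{"series":{"type":"array","items":{"type":"object","properties":{"grip":{"type":"number"},"x":{"type":"number","minimum":-1,"maximum":1},"y":{"type":"number","minimum":-1,"maximum":1},"z":{"type":"number","minimum":-1,"maximum":1},"ax":{"type":"number","minimum":-1,"maximum":1},"ay":{"type":"number","minimum":-1,"maximum":1},"az":{"type":"number","minimum":-1,"maximum":1}}}},"force":{"type":"number"}},"required":["series"]}

```bash
mkdir -p pics; python3 - <<'E'
from workcell import bot, imaging
import cv2,pickle
for n in ("top","scene"):
    c=imaging.read_camera(n); cv2.imwrite(f"pics/{n}0.png",c["img"][:,:,::-1]); pickle.dump(c,open(n+"0.pkl","wb"))
    print(n,c["fx"],c["cx"],c["cy"],c["R"],c["t"])
s=bot.read_state(); print(s)
E
```

```text
top 468.31028334666667 278.16479966062406 212.49461745594093 [[ 0.0290681  -0.99927912 -0.02441906]
 [-0.99149039 -0.0257231  -0.12761317]
 [ 0.12689304  0.02792074 -0.99152337]] [-0.02130421  0.49498725  0.93070066]
scene 402.769302462982 275.0201074722915 207.3192258960324 [[-0.80010437  0.59960393 -0.01755336]
 [ 0.47207949  0.61134367 -0.63513768]
 [-0.37009992 -0.51646302 -0.77219946]] [ 0.38135001 -0.14966447  1.11803818]
{'time': 0.1, 'q': array([-1.16688486e+00,  2.64705573e-01,  1.60525808e+00, -5.63571835e-06,
        1.27369960e+00, -3.68990145e-02]), 'joint_vel': array([-0.00054897, -0.00050863, -0.00181064,  0.00105559, -0.00092816,
        0.00083033]), 'joint_torque': array([ 9.00281284e-04, -5.16707253e+01, -3.68588841e+01, -6.75085630e-05,
        6.24021210e-03,  1.64065131e-05]), 'tool_pos': array([ 0.28773773, -0.60985892,  0.23005667]), 'tcp_rot': array([-3.06360793e+00, -6.86388601e-01,  6.01436977e-04]), 'wrist_force': array([-0.17460775,  0.21099389, -0.40709448]), 'torque': array([-0.04832008, -0.00672962,  0.02563241]), 'grip_force': 0.0, 'width': 1.0002879482969247}
```

View pics/top0.png

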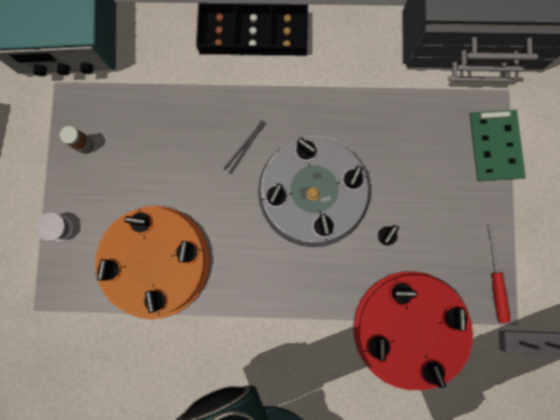

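The grey chamber is centred near pixel (315,190), with knobs near (306,148), (354,178), (324,224) and (277,194). I'll enlarge it.

```bash
python3 - <<'E'
import cv2
i=cv2.imread("pics/top0.png")[130:250,250:380]
cv2.imwrite("pics/top0c.png",cv2.resize(i,None,fx=5,fy=5,interpolation=cv2.INTER_CUBIC))
E
```

```text
(no output)
```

View pics/top0c.png

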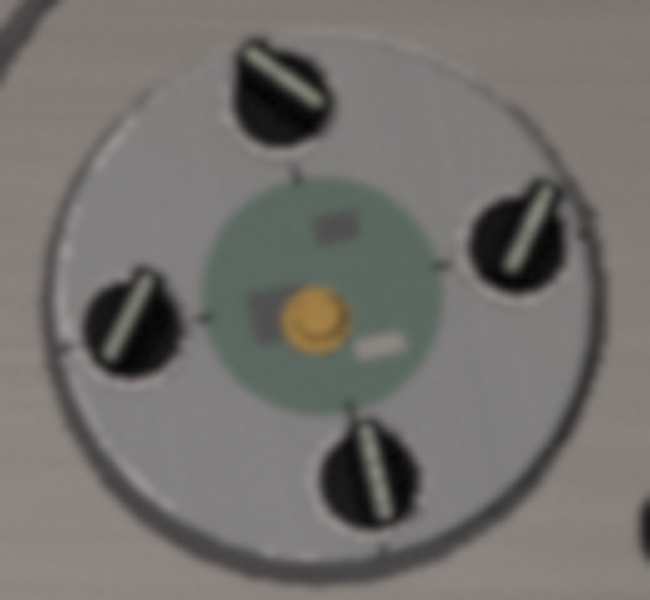

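The finished knob is the bottom one (line from crop pixel (367,425) to (387,518), along the marks). The one across from it is the top one, line (248,50)-(320,104). The other two are right, (551,187)-(511,268), and left, (148,275)-(108,358).

```bash
cat > h.py <<'E'
import numpy as np
def ray(c,uv,z):
    d=c["R"].T@np.array([(uv[0]-c["cx"])/c["fx"],(uv[1]-c["cy"])/c["fy"],1]); o=-c["R"].T@c["t"]
    return (o+d*(z-o[2])/d[2])[:2]
E
python3 - <<'E'
import pickle,numpy as np
from h import *
from scipy.spatial.transform import Rotation as Ro
c=pickle.load(open("top0.pkl","rb"))
P=lambda u,v,z=.086: ray(c,(250+(u+.5)/5-.5,130+(v+.5)/5-.5),z)
L=dict(fin=[(367,425),(387,518)],across=[(248,50),(320,104)],cw_r=[(551,187),(511,268)],left=[(148,275),(108,358)])
m={}
for k,(a,b) in L.items():
    a,b=P(*a),P(*b); m[k]=(a+b)/2; print(k,m[k],np.linalg.norm(a-b)*1e3,np.degrees(np.arctan2(*(a-b)[::-1]))%180, np.hypot(*m[k]))
C=sum(m.values())/4
print(C,{k:(np.linalg.norm(v-C),np.degrees(np.arctan2(*(v-C)[::-1]))%180) for k,v in m.items()})
mk=[P(*p,.042) for p in [(297,178),(383,548),(350,408),(440,265),(583,230),(207,318),(66,348)]]
print("marks",mk, [np.degrees(np.arctan2(*(p-C)[::-1])) for p in mk])
R=Ro.from_rotvec([-3.06360793e+00, -6.86388601e-01,0]).as_matrix();print(R)
E
```

```text
fin [ 0.46865171 -0.10006186] 36.74835267517526 13.012582023393483 0.479214778254108
across [ 0.623921   -0.06092823] 35.78170687639915 53.612249467487786 0.6268888782025581
cw_r [ 0.56582184 -0.15840931] 35.94711009490571 154.85885033648938 0.5875779689207284
left [ 0.52675645 -0.00233531] 36.22624289655852 156.22274894910714 0.5267616255769869
[ 0.54628775 -0.08043368] {'fin': (np.float64(0.08007883604593437), np.float64(14.188375946240626)), 'across': (np.float64(0.08004613605412499), np.float64(14.103694521918158)), 'cw_r': (np.float64(0.08038519904866911), np.float64(104.06402965015737)), 'left': (np.float64(0.08050358221778801), np.float64(104.0408770726066))}
marks [array([ 0.59364116, -0.0684958 ]), array([ 0.44239313, -0.10619243]), array([ 0.49886301, -0.09193088]), array([ 0.55871454, -0.12756068]), array([ 0.57467118, -0.18562205]), array([ 0.53440999, -0.03301944]), array([0.52056877, 0.02417804])] [np.float64(14.149535400368602), np.float64(-166.07535350011344), np.float64(-166.37266920240344), np.float64(-75.22807698212148), np.float64(-74.89927681988661), np.float64(104.06375975764917), np.float64(103.81233291335302)]
[[ 9.04405541e-01  4.26673668e-01 -4.44882480e-04]
 [ 4.26673668e-01 -9.04403471e-01  1.98567618e-03]
 [ 4.44882480e-04 -1.98567618e-03 -9.99997930e-01]]
```

```bash
cat >> h.py <<'E'
from scipy.spatial.transform import Rotation as Ro
def go(x,y,z,yaw):  # yaw of tool y axis, deg; prints normalised row from measured pose
    from workcell import bot
    s=bot.read_state(); R=Ro.from_rotvec(s["tcp_rot"])
    a=np.radians(yaw); ty=np.array([np.cos(a),np.sin(a),0]); tz=np.array([0,0,-1.]); T=Ro.from_matrix(np.column_stack([np.cross(ty,tz),ty,tz]))
    print("t",s["time"],"shift",np.round(R.inv().apply(np.array([x,y,z])-s["tool_pos"])/.5,4),"turn",np.round(np.degrees((R.inv()*T).as_rotvec())/30,3),"q6",s["q"][5],"f",s["wrist_force"].round(1),"w",s["width"])
E
python3 -c "
from h import *
go(.624,-.061,.18,-36.4)"
```

```text
t 0.1 shift [ 1.0766 -0.7056  0.1017] turn [-0.004 -0.001 -0.945] q6 -0.036899014536577665 f [-0.2  0.2 -0.4] w 1.0002879482969247
```

Request:
step_arm(
  force=60,
  series=[
    {"x":0.9,"y":-0.59,"z":0,"az":-0.945,"grip":-1},
    {"x":0.9,"y":-0.59,"z":0,"az":-0.945,"grip":-1},
    {"x":0.9,"y":-0.59,"z":0,"az":-0.945,"grip":-1},
    {"x":0.9,"y":-0.59,"z":0,"az":-0.945,"grip":-1},
    {"x":0.9,"y":-0.59,"z":0,"az":-0.945,"grip":-1},
    {"x":0.9,"y":-0.59,"z":0,"az":-0.945,"grip":-1},
    {"x":0.9,"y":-0.59,"z":0,"az":-0.945,"grip":-1},
    {"x":0.9,"y":-0.59,"z":0,"az":-0.945,"grip":-1},
    {"x":0.9,"y":-0.59,"z":0,"az":-0.945,"grip":-1},
    {"x":0.9,"y":-0.59,"z":0,"az":-0.945,"grip":-1},
    {"x":0.9,"y":-0.59,"z":0,"az":-0.945,"grip":-1},
    {"x":0.9,"y":-0.59,"z":0,"az":-0.945,"grip":-1},
  ],
)

```text
validation failed for argument at $.se...
```

```bash
python3 -c "
from h import *
go(.624,-.061,.18,-36.4)"
```

```text
t 0.1 shift [ 1.0766 -0.7056  0.1017] turn [-0.004 -0.001 -0.945] q6 -0.036899014536577665 f [-0.2  0.2 -0.4] w 1.0002879482969247
```

The move was refused at something inside `series`, and the message is cut off. I'll try one short row to find out why.

Request:
step_arm(
  force=60,
  series=[
    {"x":0.08,"y":-0.05,"z":0.0,"ax":0.0,"ay":0.0,"az":-0.1,"grip":-1.0},
  ],
)

```text
time: 0.2
tool_pos: [0.3111, -0.5737, 0.2302]
tcp_rot: [3.047, 0.761, -0.003]
wrist_force: [0.6, 0.9, 0.4]
width: 0.999
grip_force: 0.0
```

One full row is accepted, so the fault was probably the missing keys or the size of the shift. I'll send all keys from here on.

Request:
step_arm(
  series=[
    {"x":0.8,"y":-0.5,"z":0.0,"ax":0.0,"ay":0.0,"az":-0.845,"grip":-1.0},
    {"x":0.8,"y":-0.5,"z":0.0,"ax":0.0,"ay":0.0,"az":-0.845,"grip":-1.0},
    {"x":0.8,"y":-0.5,"z":0.0,"ax":0.0,"ay":0.0,"az":-0.845,"grip":-1.0},
    {"x":0.8,"y":-0.5,"z":0.0,"ax":0.0,"ay":0.0,"az":-0.845,"grip":-1.0},
    {"x":0.8,"y":-0.5,"z":0.0,"ax":0.0,"ay":0.0,"az":-0.845,"grip":-1.0},
    {"x":0.8,"y":-0.5,"z":0.0,"ax":0.0,"ay":0.0,"az":-0.845,"grip":-1.0},
    {"x":0.8,"y":-0.5,"z":0.0,"ax":0.0,"ay":0.0,"az":-0.845,"grip":-1.0},
    {"x":0.8,"y":-0.5,"z":0.0,"ax":0.0,"ay":0.0,"az":-0.845,"grip":-1.0},
    {"x":0.8,"y":-0.5,"z":0.0,"ax":0.0,"ay":0.0,"az":-0.845,"grip":-1.0},
    {"x":0.8,"y":-0.5,"z":0.0,"ax":0.0,"ay":0.0,"az":-0.845,"grip":-1.0},
    {"x":0.8,"y":-0.5,"z":0.0,"ax":0.0,"ay":0.0,"az":-0.845,"grip":-1.0},
  ],
)

```text
time: 1.3
tool_pos: [0.5484, -0.1581, 0.2307]
tcp_rot: [-2.8, -1.422, -0.0]
wrist_force: [-0.1, -0.7, -0.4]
width: 0.996
grip_force: 0.0
```

```bash
python3 -c "
from h import *
go(.624,-.061,.18,-36.4)"
```

```text
t 1.3 shift [0.246  0.0076 0.1015] turn [-0.002 -0.001  0.009] q6 0.3055642086020884 f [-0.1 -0.7 -0.4] w 0.995687370344055
```

Request:
step_arm(
  series=[
    {"x":0.246,"y":0.008,"z":0.1,"ax":0.0,"ay":0.0,"az":0.0,"grip":-1.0},
    {"x":0.246,"y":0.008,"z":0.1,"ax":0.0,"ay":0.0,"az":0.0,"grip":-1.0},
    {"x":0.246,"y":0.008,"z":0.1,"ax":0.0,"ay":0.0,"az":0.0,"grip":-1.0},
    {"x":0.246,"y":0.008,"z":0.1,"ax":0.0,"ay":0.0,"az":0.0,"grip":-1.0},
    {"x":0.246,"y":0.008,"z":0.1,"ax":0.0,"ay":0.0,"az":0.0,"grip":-1.0},
  ],
)

```text
time: 1.8
tool_pos: [0.6229, -0.0652, 0.1802]
tcp_rot: [-2.803, -1.417, 0.004]
wrist_force: [-0.6, -0.2, -0.2]
width: 1.0
grip_force: 0.0
```

```bash
python3 - <<'E'
from h import *
from workcell import bot, imaging
import cv2,pickle
c=imaging.read_camera("wrist"); cv2.imwrite("pics/w1.png",c["img"][:,:,::-1]); pickle.dump(c,open("w1.pkl","wb"))
go(.624,-.061,.06,-36.4)
def proj(X):
    p=c["R"]@np.array(X)+c["t"]; return (p[0]/p[2]*c["fx"]+c["cx"],p[1]/p[2]*c["fy"]+c["cy"])
print(proj([.6239,-.0609,.086]), proj([.6239,-.0609,.056]))
E
```

```text
t 1.85 shift [ 0.0091 -0.004   0.2421] turn [-0.001  0.002 -0.   ] q6 0.49144768110105136 f [-1.3 -1.   0.3] w 1.0007403033737874
(np.float64(276.731635259634), np.float64(207.3243686821806)) (np.float64(276.9264270372798), np.float64(197.32483248062553))
```

View pics/w1.png

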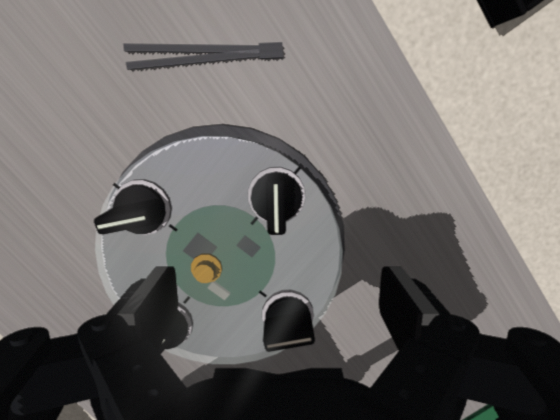

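The wrist view shows the bar's white line from (276,185) to (276,232), vertical and so along tool x. Its middle is within a pixel of the predicted (277,207). I'll descend and grip.

Request:
step_arm(
  series=[
    {"x":0.007,"y":0.0,"z":0.1,"ax":0.0,"ay":0.0,"az":0.0,"grip":-1.0},
    {"x":0.007,"y":0.0,"z":0.17,"ax":0.0,"ay":0.0,"az":0.0,"grip":-0.5},
    {"x":0.007,"y":0.0,"z":0.22,"ax":0.0,"ay":0.0,"az":0.0,"grip":-0.2},
    {"x":0.007,"y":0.0,"z":0.24,"ax":0.0,"ay":0.0,"az":0.0,"grip":0.0},
    {"x":0.007,"y":0.0,"z":0.24,"ax":0.0,"ay":0.0,"az":0.0,"grip":0.0},
  ],
)

```text
time: 2.35
tool_pos: [0.6243, -0.063, 0.0604]
tcp_rot: [-2.804, -1.414, 0.003]
wrist_force: [-0.1, -0.0, 0.7]
width: 0.501
grip_force: 0.0
```

```bash
python3 -c "
from h import *
go(.624,-.061,.06,-36.4)"
```

```text
t 2.35 shift [ 0.0028 -0.0029  0.0007] turn [-0.004  0.003 -0.003] q6 0.4969214605820757 f [-0.1 -0.   0.7] w 0.500659737079391
```

Request:
step_arm(
  series=[
    {"x":0.003,"y":-0.003,"z":0.0,"ax":0.0,"ay":0.0,"az":0.0,"grip":0.3},
    {"x":0.003,"y":-0.003,"z":0.0,"ax":0.0,"ay":0.0,"az":0.0,"grip":0.5},
    {"x":0.003,"y":-0.003,"z":0.0,"ax":0.0,"ay":0.0,"az":0.0,"grip":1.0},
    {"x":0.003,"y":-0.003,"z":0.0,"ax":0.0,"ay":0.0,"az":0.0,"grip":1.0},
    {"x":0.003,"y":-0.003,"z":0.0,"ax":0.0,"ay":0.0,"az":0.0,"grip":1.0},
    {"x":0.003,"y":-0.003,"z":0.0,"ax":0.0,"ay":0.0,"az":0.0,"grip":1.0},
  ],
)

```text
time: 2.95
tool_pos: [0.6255, -0.0587, 0.0639]
tcp_rot: [-2.803, -1.416, -0.001]
wrist_force: [-4.9, 3.3, 8.1]
width: 0.148
grip_force: 60.4
```

```bash
python3 -c "
from h import *
go(.624,-.061,.06,-75.9)"
```

```text
t 2.95 shift [-0.0055  0.0004  0.0079] turn [-0.002 -0.002  1.317] q6 0.5005561271208819 f [-4.9  3.3  8.1] w 0.14832928456914077
```

Gripped (60 N, width matches the bar). The tips press lightly on the disc, so I'll lift about 3 mm and turn clockwise.

Request:
step_arm(
  series=[
    {"x":0.0,"y":0.0,"z":-0.006,"ax":0.0,"ay":0.0,"az":0.0,"grip":1.0},
    {"x":0.0,"y":0.0,"z":-0.006,"ax":0.0,"ay":0.0,"az":0.15,"grip":1.0},
    {"x":0.0,"y":0.0,"z":-0.006,"ax":0.0,"ay":0.0,"az":0.3,"grip":1.0},
    {"x":0.0,"y":0.0,"z":-0.006,"ax":0.0,"ay":0.0,"az":0.45,"grip":1.0},
    {"x":0.0,"y":0.0,"z":-0.006,"ax":0.0,"ay":0.0,"az":0.6,"grip":1.0},
    {"x":0.0,"y":0.0,"z":-0.006,"ax":0.0,"ay":0.0,"az":0.75,"grip":1.0},
    {"x":0.0,"y":0.0,"z":-0.006,"ax":0.0,"ay":0.0,"az":0.9,"grip":1.0},
    {"x":0.0,"y":0.0,"z":-0.006,"ax":0.0,"ay":0.0,"az":0.9,"grip":1.0},
    {"x":0.0,"y":0.0,"z":-0.006,"ax":0.0,"ay":0.0,"az":0.9,"grip":1.0},
  ],
)

```text
time: 3.85
tool_pos: [0.6262, -0.0597, 0.0641]
tcp_rot: [3.056, 0.726, 0.002]
wrist_force: [4.7, 0.9, -9.3]
width: 0.15
grip_force: 60.1
```

```bash
python3 -c "
from h import *
go(.624,-.061,.06,-75.9)"
```

```text
t 3.85 shift [-0.0051  0.0003  0.0081] turn [ 0.001 -0.003  0.42 ] q6 0.9699005068048078 f [ 4.7  0.9 -9.3] w 0.14955873140383294
```

Request:
step_arm(
  series=[
    {"x":0.0,"y":0.0,"z":0.003,"ax":0.0,"ay":0.0,"az":0.15,"grip":1.0},
    {"x":0.0,"y":0.0,"z":0.003,"ax":0.0,"ay":0.0,"az":0.3,"grip":1.0},
    {"x":0.0,"y":0.0,"z":0.003,"ax":0.0,"ay":0.0,"az":0.42,"grip":1.0},
    {"x":0.0,"y":0.0,"z":0.003,"ax":0.0,"ay":0.0,"az":0.42,"grip":1.0},
    {"x":0.0,"y":0.0,"z":0.003,"ax":0.0,"ay":0.0,"az":0.42,"grip":1.0},
  ],
)

```text
time: 4.35
tool_pos: [0.6264, -0.0603, 0.064]
tcp_rot: [3.117, 0.386, 0.003]
wrist_force: [2.5, -1.8, 0.1]
width: 0.151
grip_force: 61.3
```

```bash
python3 -c "
from h import *
go(.624,-.061,.16,-75.9)"
```

```text
t 4.35 shift [-0.0047  0.0005 -0.192 ] turn [ 0.003 -0.003  0.001] q6 1.1893812257281646 f [ 2.5 -1.8  0.1] w 0.15131003967207743
```

Request:
step_arm(
  series=[
    {"x":0.0,"y":0.0,"z":0.0,"ax":0.0,"ay":0.0,"az":0.0,"grip":0.0},
    {"x":0.0,"y":0.0,"z":0.0,"ax":0.0,"ay":0.0,"az":0.0,"grip":0.0},
    {"x":0.0,"y":0.0,"z":0.0,"ax":0.0,"ay":0.0,"az":0.0,"grip":0.0},
    {"x":0.0,"y":0.0,"z":-0.05,"ax":0.0,"ay":0.0,"az":0.0,"grip":0.0},
    {"x":0.0,"y":0.0,"z":-0.15,"ax":0.0,"ay":0.0,"az":0.0,"grip":-1.0},
    {"x":0.0,"y":0.0,"z":-0.23,"ax":0.0,"ay":0.0,"az":0.0,"grip":-1.0},
    {"x":0.0,"y":0.0,"z":-0.23,"ax":0.0,"ay":0.0,"az":0.0,"grip":-1.0},
    {"x":0.0,"y":0.0,"z":-0.23,"ax":0.0,"ay":0.0,"az":0.0,"grip":-1.0},
  ],
)

```text
time: 5.15
tool_pos: [0.6264, -0.0597, 0.1797]
tcp_rot: [3.117, 0.384, 0.005]
wrist_force: [-1.2, 0.4, -0.6]
width: 0.996
grip_force: 0.0
```

```bash
python3 - <<'E'
from h import *
from workcell import bot, imaging
import cv2,pickle
c=imaging.read_camera("wrist"); pickle.dump(c,open("w2.pkl","wb"))
p=c["R"]@np.array([.6239,-.0609,.086])+c["t"]; u,v=(p[:2]/p[2]*c["fx"]+[c["cx"],c["cy"]]); print(u,v)
x0,y0=int(u)-70,max(int(v)-60,0);print(x0,y0)
cv2.imwrite("pics/w2.png",cv2.resize(c["img"][y0:y0+120,x0:x0+140,::-1],None,fx=5,fy=5,interpolation=cv2.INTER_CUBIC))
go(.5663,-.1580,.18,64.9)
E
```

```text
279.06903534630436 216.6683387709865
209 156
t 5.2 shift [-0.1617  0.1626 -0.0047] turn [-1.000e-03 -0.000e+00 -4.696e+00] q6 1.1913632173032564 f [ 0.3 -0.1  0.1] w 1.0027076928198484
```

View pics/w2.png

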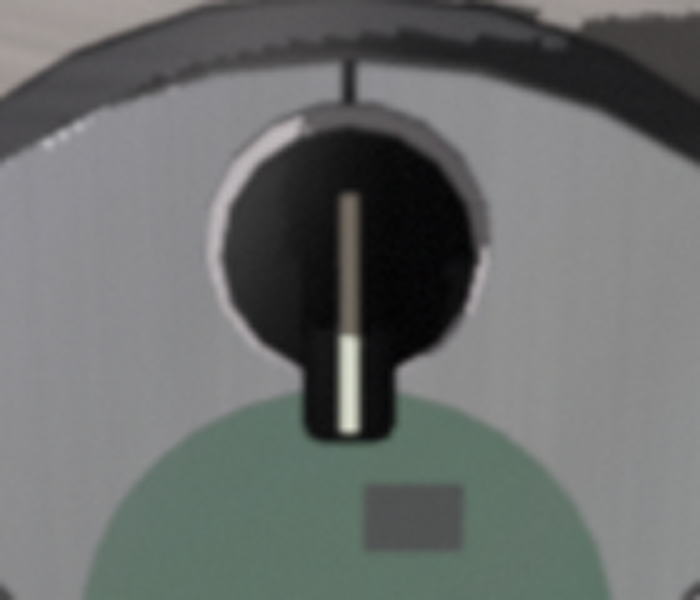

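The white line is vertical at x=349 and lines up with the mark at x=348, so the first knob is on target within about half a degree. I'll go to the second knob, which needs about 141° counter-clockwise in chunks.

Request:
step_arm(
  series=[
    {"x":-0.162,"y":0.163,"z":-0.005,"ax":0.0,"ay":0.0,"az":-1.0,"grip":-1.0},
    {"x":-0.162,"y":0.163,"z":-0.005,"ax":0.0,"ay":0.0,"az":-1.0,"grip":-1.0},
    {"x":-0.162,"y":0.163,"z":-0.005,"ax":0.0,"ay":0.0,"az":-1.0,"grip":-1.0},
    {"x":-0.162,"y":0.163,"z":-0.005,"ax":0.0,"ay":0.0,"az":-1.0,"grip":-1.0},
  ],
)

```text
time: 5.6
tool_pos: [0.5632, -0.1601, 0.1774]
tcp_rot: [-2.909, -1.179, 0.007]
wrist_force: [0.9, 0.4, 1.4]
width: 1.003
grip_force: 0.0
```

Request:
step_arm(
  series=[
    {"x":0.0,"y":0.0,"z":0.0,"ax":0.0,"ay":0.0,"az":-1.0,"grip":-1.0},
    {"x":0.0,"y":0.0,"z":0.0,"ax":0.0,"ay":0.0,"az":-1.0,"grip":-1.0},
    {"x":0.0,"y":0.0,"z":0.0,"ax":0.0,"ay":0.0,"az":-1.0,"grip":-1.0},
    {"x":0.0,"y":0.0,"z":0.0,"ax":0.0,"ay":0.0,"az":-1.0,"grip":-1.0},
  ],
)

```text
time: 6.0
tool_pos: [0.5647, -0.1578, 0.1773]
tcp_rot: [-2.501, -1.894, 0.005]
wrist_force: [0.2, -0.4, -0.0]
width: 1.003
grip_force: 0.0
```

Request:
step_arm(
  series=[
    {"x":0.0,"y":0.0,"z":0.0,"ax":0.0,"ay":0.0,"az":-1.0,"grip":-1.0},
    {"x":0.0,"y":0.0,"z":0.0,"ax":0.0,"ay":0.0,"az":-1.0,"grip":-1.0},
    {"x":0.0,"y":0.0,"z":0.0,"ax":0.0,"ay":0.0,"az":-1.0,"grip":-1.0},
    {"x":0.0,"y":0.0,"z":0.0,"ax":0.0,"ay":0.0,"az":-1.0,"grip":-1.0},
  ],
)

```text
time: 6.4
tool_pos: [0.5647, -0.1577, 0.1773]
tcp_rot: [-1.925, -2.476, 0.003]
wrist_force: [-0.0, 0.6, 0.6]
width: 0.996
grip_force: 0.0
```

Request:
step_arm(
  series=[
    {"x":0.0,"y":0.0,"z":0.0,"ax":0.0,"ay":0.0,"az":-1.0,"grip":-1.0},
    {"x":0.0,"y":0.0,"z":0.0,"ax":0.0,"ay":0.0,"az":-1.0,"grip":-1.0},
    {"x":0.0,"y":0.0,"z":0.0,"ax":0.0,"ay":0.0,"az":-1.0,"grip":-1.0},
    {"x":0.0,"y":0.0,"z":0.0,"ax":0.0,"ay":0.0,"az":-1.0,"grip":-1.0},
  ],
)

```text
time: 6.8
tool_pos: [0.5647, -0.1577, 0.1773]
tcp_rot: [-1.218, -2.89, 0.001]
wrist_force: [0.9, 0.7, 0.2]
width: 1.001
grip_force: 0.0
```

```bash
python3 -c "
from h import *
go(.566,-.158,.18,64.9)"
```

```text
t 6.8 shift [-0.0022  0.0014 -0.0054] turn [-0.003 -0.01  -0.687] q6 -1.087760410858844 f [0.9 0.7 0.2] w 1.0012139025908253
```

Request:
step_arm(
  series=[
    {"x":-0.002,"y":0.001,"z":0.0,"ax":-0.003,"ay":-0.01,"az":-0.687,"grip":-1.0},
    {"x":-0.002,"y":0.001,"z":0.0,"ax":-0.003,"ay":-0.01,"az":-0.687,"grip":-1.0},
    {"x":-0.002,"y":0.001,"z":0.0,"ax":-0.003,"ay":-0.01,"az":-0.687,"grip":-1.0},
    {"x":-0.002,"y":0.001,"z":0.0,"ax":-0.003,"ay":-0.01,"az":-0.687,"grip":-1.0},
    {"x":-0.002,"y":0.001,"z":0.0,"ax":-0.003,"ay":-0.01,"az":-0.687,"grip":-1.0},
  ],
)

```text
time: 7.3
tool_pos: [0.5664, -0.1583, 0.1783]
tcp_rot: [0.692, 3.062, -0.0]
wrist_force: [-0.3, 0.9, 0.6]
width: 0.997
grip_force: 0.0
```

```bash
python3 - <<'E'
from h import *
from workcell import bot, imaging
import cv2,pickle
c=imaging.read_camera("wrist"); cv2.imwrite("pics/w3.png",c["img"][:,:,::-1])
p=c["R"]@np.array([.5658,-.1582,.086])+c["t"]; print(p[:2]/p[2]*c["fx"]+[c["cx"],c["cy"]])
go(.566,-.158,.064,64.9)
E
```

```text
[277.9948809 214.0229838]
t 7.35 shift [0.0023 0.     0.2295] turn [ 0.001  0.005 -0.012] q6 -1.4412440382115783 f [ 0.1 -0.1 -1. ] w 1.0028156149210905
```

View pics/w3.png

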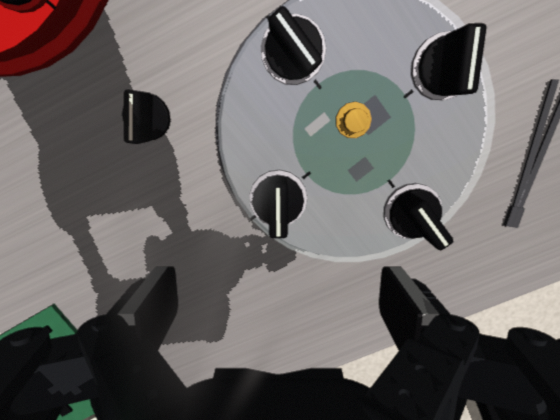

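The bar line runs (278,190)-(278,237), vertical and centred on the prediction (278,214). The first knob's line, now at the lower right, points along its mark. Descending.

Request:
step_arm(
  series=[
    {"x":0.001,"y":0.0,"z":0.1,"ax":0.0,"ay":0.0,"az":-0.006,"grip":-1.0},
    {"x":0.001,"y":0.0,"z":0.17,"ax":0.0,"ay":0.0,"az":-0.006,"grip":-0.5},
    {"x":0.001,"y":0.0,"z":0.22,"ax":0.0,"ay":0.0,"az":-0.006,"grip":-0.2},
    {"x":0.001,"y":0.0,"z":0.228,"ax":0.0,"ay":0.0,"az":-0.006,"grip":0.0},
    {"x":0.001,"y":0.0,"z":0.228,"ax":0.0,"ay":0.0,"az":-0.006,"grip":0.4},
    {"x":0.001,"y":0.0,"z":0.228,"ax":0.0,"ay":0.0,"az":-0.006,"grip":1.0},
    {"x":0.001,"y":0.0,"z":0.228,"ax":0.0,"ay":0.0,"az":-0.006,"grip":1.0},
    {"x":0.001,"y":0.0,"z":0.228,"ax":0.0,"ay":0.0,"az":-0.006,"grip":1.0},
    {"x":0.001,"y":0.0,"z":0.228,"ax":0.0,"ay":0.0,"az":-0.006,"grip":1.0},
  ],
)

```text
time: 8.25
tool_pos: [0.5689, -0.1594, 0.0681]
tcp_rot: [0.683, 3.058, -0.002]
wrist_force: [-1.7, -2.4, 3.9]
width: 0.152
grip_force: 61.0
```

```bash
python3 -c "
from h import *
go(.566,-.158,.064,14.1)"
```

```text
t 8.25 shift [0.0066 0.0001 0.0081] turn [0.008 0.015 1.69 ] q6 -1.4456197894001628 f [-1.7 -2.4  3.9] w 0.15166017003848825
```

Request:
step_arm(
  series=[
    {"x":0.0,"y":0.0,"z":0.0,"ax":0.0,"ay":0.0,"az":0.15,"grip":1.0},
    {"x":0.0,"y":0.0,"z":0.0,"ax":0.0,"ay":0.0,"az":0.3,"grip":1.0},
    {"x":0.0,"y":0.0,"z":0.0,"ax":0.0,"ay":0.0,"az":0.45,"grip":1.0},
    {"x":0.0,"y":0.0,"z":0.0,"ax":0.0,"ay":0.0,"az":0.6,"grip":1.0},
    {"x":0.0,"y":0.0,"z":0.0,"ax":0.0,"ay":0.0,"az":0.75,"grip":1.0},
    {"x":0.0,"y":0.0,"z":0.0,"ax":0.0,"ay":0.0,"az":0.9,"grip":1.0},
    {"x":0.0,"y":0.0,"z":0.0,"ax":0.0,"ay":0.0,"az":0.9,"grip":1.0},
    {"x":0.0,"y":0.0,"z":0.0,"ax":0.0,"ay":0.0,"az":0.9,"grip":1.0},
  ],
)

```text
time: 9.05
tool_pos: [0.5679, -0.1609, 0.0681]
tcp_rot: [1.378, 2.815, -0.003]
wrist_force: [-4.6, -5.9, 5.9]
width: 0.147
grip_force: 61.3
```

```bash
python3 -c "
from h import *
go(.566,-.158,.064,14.1)"
```

```text
t 9.05 shift [0.0069 0.0006 0.0081] turn [0.005 0.014 0.791] q6 -0.9741100617818722 f [-4.6 -5.9  5.9] w 0.1473815565560257
```

Request:
step_arm(
  series=[
    {"x":0.0,"y":0.0,"z":0.0,"ax":0.0,"ay":0.0,"az":0.15,"grip":1.0},
    {"x":0.0,"y":0.0,"z":0.0,"ax":0.0,"ay":0.0,"az":0.3,"grip":1.0},
    {"x":0.0,"y":0.0,"z":0.0,"ax":0.0,"ay":0.0,"az":0.45,"grip":1.0},
    {"x":0.0,"y":0.0,"z":0.0,"ax":0.0,"ay":0.0,"az":0.6,"grip":1.0},
    {"x":0.0,"y":0.0,"z":0.0,"ax":0.0,"ay":0.0,"az":0.7,"grip":1.0},
    {"x":0.0,"y":0.0,"z":0.0,"ax":0.0,"ay":0.0,"az":0.79,"grip":1.0},
    {"x":0.0,"y":0.0,"z":0.0,"ax":0.0,"ay":0.0,"az":0.79,"grip":1.0},
    {"x":0.0,"y":0.0,"z":0.0,"ax":0.0,"ay":0.0,"az":0.79,"grip":1.0},
  ],
)

```text
time: 9.85
tool_pos: [0.5664, -0.1616, 0.068]
tcp_rot: [1.927, 2.473, -0.005]
wrist_force: [-8.4, -9.1, 9.5]
width: 0.147
grip_force: 61.7
```

```bash
python3 -c "
from h import *
go(.566,-.158,.064,14.1)"
```

```text
t 9.85 shift [0.0072 0.0009 0.008 ] turn [0.002 0.013 0.002] q6 -0.5604799861277899 f [-8.4 -9.1  9.5] w 0.14737448930714486
```

Request:
step_arm(
  series=[
    {"x":0.0,"y":0.0,"z":0.0,"ax":0.0,"ay":0.0,"az":0.0,"grip":0.0},
    {"x":0.0,"y":0.0,"z":0.0,"ax":0.0,"ay":0.0,"az":0.0,"grip":0.0},
    {"x":0.0,"y":0.0,"z":0.0,"ax":0.0,"ay":0.0,"az":0.0,"grip":0.0},
    {"x":0.0,"y":0.0,"z":-0.05,"ax":0.0,"ay":0.0,"az":0.0,"grip":0.0},
    {"x":0.0,"y":0.0,"z":-0.15,"ax":0.0,"ay":0.0,"az":0.0,"grip":-1.0},
    {"x":0.0,"y":0.0,"z":-0.23,"ax":0.0,"ay":0.0,"az":0.0,"grip":-1.0},
    {"x":0.0,"y":0.0,"z":-0.23,"ax":0.0,"ay":0.0,"az":0.0,"grip":-1.0},
    {"x":0.0,"y":0.0,"z":-0.23,"ax":0.0,"ay":0.0,"az":0.0,"grip":-1.0},
  ],
)

```text
time: 10.65
tool_pos: [0.5685, -0.1584, 0.1831]
tcp_rot: [1.926, 2.471, 0.005]
wrist_force: [-1.4, 0.6, -0.1]
width: 1.001
grip_force: 0.0
```

```bash
python3 - <<'E'
from h import *
from workcell import bot, imaging
import cv2,pickle
c=imaging.read_camera("wrist")
p=c["R"]@np.array([.5658,-.1582,.086])+c["t"]; u,v=(p[:2]/p[2]*c["fx"]+[c["cx"],c["cy"]]); print(u,v)
x0,y0=int(u)-70,max(int(v)-60,0)
cv2.imwrite("pics/w4.png",cv2.resize(c["img"][y0:y0+120,x0:x0+140,::-1],None,fx=5,fy=5,interpolation=cv2.INTER_CUBIC))
go(.5267,-.0028,.18,66.2)
E
```

```text
274.39410206135915 210.9713356118312
t 10.7 shift [ 0.3209 -0.0027  0.0013] turn [ 0.006  0.009 -1.736] q6 -0.5607599077997806 f [-0.6  0.7 -0.8] w 0.9984034619458556
```

View pics/w4.png

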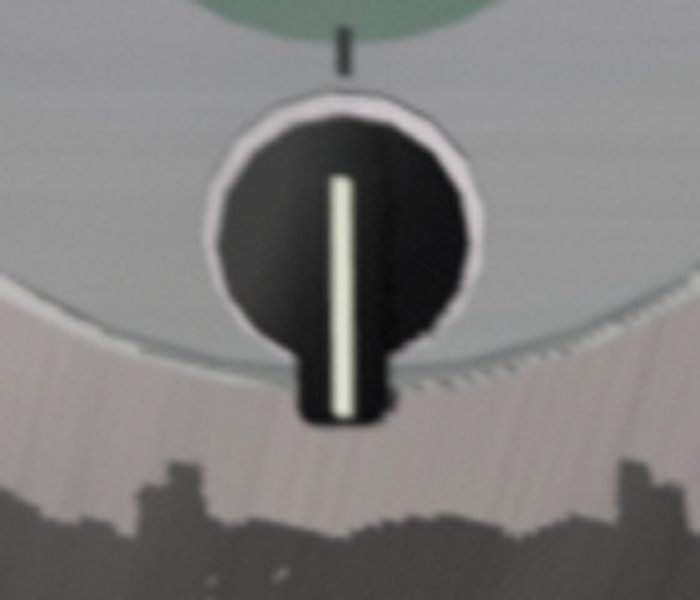

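The line runs from (341,180) to (343,415), under 0.5° off, with the mark at x=344. The second knob is done. Now the third.

Request:
step_arm(
  series=[
    {"x":0.321,"y":-0.003,"z":0.0,"ax":0.0,"ay":0.0,"az":-0.86,"grip":-1.0},
    {"x":0.321,"y":-0.003,"z":0.0,"ax":0.0,"ay":0.0,"az":-0.86,"grip":-1.0},
    {"x":0.321,"y":-0.003,"z":0.0,"ax":0.0,"ay":0.0,"az":-0.86,"grip":-1.0},
    {"x":0.321,"y":-0.003,"z":0.0,"ax":0.0,"ay":0.0,"az":-0.86,"grip":-1.0},
    {"x":0.321,"y":-0.003,"z":0.0,"ax":0.0,"ay":0.0,"az":-0.86,"grip":-1.0},
  ],
)

```text
time: 11.2
tool_pos: [0.5248, -0.0015, 0.1787]
tcp_rot: [1.326, 2.846, -0.001]
wrist_force: [-0.2, -0.1, 0.1]
width: 1.0
grip_force: 0.0
```

Request:
step_arm(
  series=[
    {"x":0.0,"y":0.0,"z":0.0,"ax":0.0,"ay":0.0,"az":-0.876,"grip":-1.0},
    {"x":0.0,"y":0.0,"z":0.0,"ax":0.0,"ay":0.0,"az":-0.876,"grip":-1.0},
    {"x":0.0,"y":0.0,"z":0.0,"ax":0.0,"ay":0.0,"az":-0.876,"grip":-1.0},
    {"x":0.0,"y":0.0,"z":0.0,"ax":0.0,"ay":0.0,"az":-0.876,"grip":-1.0},
    {"x":0.0,"y":0.0,"z":0.0,"ax":0.0,"ay":0.0,"az":-0.876,"grip":-1.0},
    {"x":0.0,"y":0.0,"z":0.0,"ax":0.0,"ay":0.0,"az":-0.876,"grip":-1.0},
  ],
)

```text
time: 11.8
tool_pos: [0.5266, -0.0039, 0.1803]
tcp_rot: [0.653, 3.068, -0.001]
wrist_force: [-0.8, 1.0, 1.1]
width: 1.001
grip_force: 0.0
```

```bash
python3 - <<'E'
from h import *
from workcell import bot, imaging
import cv2,pickle
c=imaging.read_camera("wrist"); cv2.imwrite("pics/w5.png",c["img"][:,:,::-1])
p=c["R"]@np.array([.5267,-.0025,.086])+c["t"]; print(p[:2]/p[2]*c["fx"]+[c["cx"],c["cy"]])
go(.5267,-.0028,.064,66.2)
E
```

```text
[280.11808187 213.0192012 ]
t 11.85 shift [0.0018 0.0018 0.2329] turn [ 0.     0.009 -0.006] q6 -1.20467723926104 f [-0.3 -1.   0.2] w 1.0022646112201858
```

View pics/w5.png

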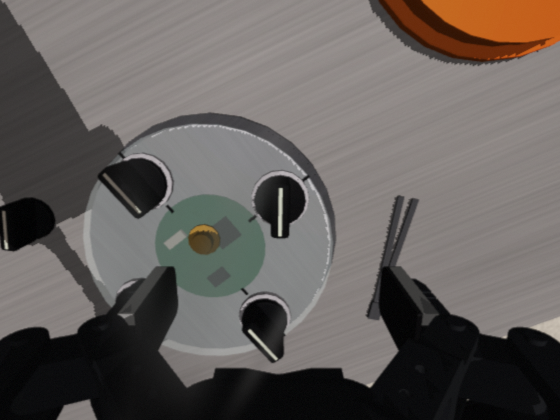

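The bar line runs (280,188)-(280,237), vertical and centred as predicted (280,213). Descend and grip.

Request:
step_arm(
  series=[
    {"x":0.002,"y":0.001,"z":0.1,"ax":0.0,"ay":0.0,"az":0.0,"grip":-1.0},
    {"x":0.002,"y":0.001,"z":0.17,"ax":0.0,"ay":0.0,"az":0.0,"grip":-0.5},
    {"x":0.002,"y":0.001,"z":0.22,"ax":0.0,"ay":0.0,"az":0.0,"grip":-0.2},
    {"x":0.002,"y":0.001,"z":0.233,"ax":0.0,"ay":0.0,"az":0.0,"grip":0.0},
    {"x":0.002,"y":0.001,"z":0.233,"ax":0.0,"ay":0.0,"az":0.0,"grip":0.4},
    {"x":0.002,"y":0.001,"z":0.233,"ax":0.0,"ay":0.0,"az":0.0,"grip":1.0},
    {"x":0.002,"y":0.001,"z":0.233,"ax":0.0,"ay":0.0,"az":0.0,"grip":1.0},
    {"x":0.002,"y":0.001,"z":0.233,"ax":0.0,"ay":0.0,"az":0.0,"grip":1.0},
    {"x":0.002,"y":0.001,"z":0.233,"ax":0.0,"ay":0.0,"az":0.0,"grip":1.0},
  ],
)

```text
time: 12.75
tool_pos: [0.5278, -0.0028, 0.0659]
tcp_rot: [0.647, 3.066, -0.001]
wrist_force: [-1.4, -2.1, 4.8]
width: 0.148
grip_force: 60.8
```

Request:
step_arm(
  series=[
    {"x":0.0,"y":0.0,"z":0.0,"ax":0.0,"ay":0.0,"az":0.15,"grip":1.0},
    {"x":0.0,"y":0.0,"z":0.0,"ax":0.0,"ay":0.0,"az":0.3,"grip":1.0},
    {"x":0.0,"y":0.0,"z":0.0,"ax":0.0,"ay":0.0,"az":0.45,"grip":1.0},
    {"x":0.0,"y":0.0,"z":0.0,"ax":0.0,"ay":0.0,"az":0.6,"grip":1.0},
    {"x":0.0,"y":0.0,"z":0.0,"ax":0.0,"ay":0.0,"az":0.75,"grip":1.0},
    {"x":0.0,"y":0.0,"z":0.0,"ax":0.0,"ay":0.0,"az":0.9,"grip":1.0},
    {"x":0.0,"y":0.0,"z":0.0,"ax":0.0,"ay":0.0,"az":0.9,"grip":1.0},
    {"x":0.0,"y":0.0,"z":0.0,"ax":0.0,"ay":0.0,"az":0.9,"grip":1.0},
  ],
)

```text
time: 13.55
tool_pos: [0.5275, -0.0032, 0.0659]
tcp_rot: [1.345, 2.831, 0.001]
wrist_force: [-2.3, -2.8, 5.5]
width: 0.151
grip_force: 61.1
```

```bash
python3 -c "
from h import *
go(.5267,-.0028,.064,14.1)"
```

```text
t 13.55 shift [ 0.0017 -0.0007  0.0038] turn [0.01  0.011 0.836] q6 -0.7334330629896546 f [-2.3 -2.8  5.5] w 0.15075433219469064
```

Request:
step_arm(
  series=[
    {"x":0.0,"y":0.0,"z":0.0,"ax":0.0,"ay":0.0,"az":0.15,"grip":1.0},
    {"x":0.0,"y":0.0,"z":0.0,"ax":0.0,"ay":0.0,"az":0.3,"grip":1.0},
    {"x":0.0,"y":0.0,"z":0.0,"ax":0.0,"ay":0.0,"az":0.45,"grip":1.0},
    {"x":0.0,"y":0.0,"z":0.0,"ax":0.0,"ay":0.0,"az":0.6,"grip":1.0},
    {"x":0.0,"y":0.0,"z":0.0,"ax":0.0,"ay":0.0,"az":0.74,"grip":1.0},
    {"x":0.0,"y":0.0,"z":0.0,"ax":0.0,"ay":0.0,"az":0.836,"grip":1.0},
    {"x":0.0,"y":0.0,"z":0.0,"ax":0.0,"ay":0.0,"az":0.836,"grip":1.0},
    {"x":0.0,"y":0.0,"z":0.0,"ax":0.0,"ay":0.0,"az":0.836,"grip":1.0},
  ],
)

```text
time: 14.35
tool_pos: [0.5271, -0.0034, 0.0659]
tcp_rot: [1.928, 2.472, 0.002]
wrist_force: [-3.2, -4.0, 7.1]
width: 0.15
grip_force: 61.3
```

```bash
python3 -c "
from h import *
go(.5267,-.0028,.064,14.1)"
```

```text
t 14.35 shift [ 0.0015 -0.0005  0.0038] turn [0.01  0.009 0.   ] q6 -0.29572708964199534 f [-3.2 -4.   7.1] w 0.14958571621373887
```

Request:
step_arm(
  series=[
    {"x":0.0,"y":0.0,"z":0.0,"ax":0.0,"ay":0.0,"az":0.0,"grip":0.0},
    {"x":0.0,"y":0.0,"z":0.0,"ax":0.0,"ay":0.0,"az":0.0,"grip":0.0},
    {"x":0.0,"y":0.0,"z":0.0,"ax":0.0,"ay":0.0,"az":0.0,"grip":0.0},
    {"x":0.0,"y":0.0,"z":-0.05,"ax":0.0,"ay":0.0,"az":0.0,"grip":0.0},
    {"x":0.0,"y":0.0,"z":-0.15,"ax":0.0,"ay":0.0,"az":0.0,"grip":-1.0},
    {"x":0.0,"y":0.0,"z":-0.25,"ax":0.0,"ay":0.0,"az":0.0,"grip":-1.0},
    {"x":0.0,"y":0.0,"z":-0.3,"ax":0.0,"ay":0.0,"az":0.0,"grip":-1.0},
    {"x":0.0,"y":0.0,"z":-0.3,"ax":0.0,"ay":0.0,"az":0.0,"grip":-1.0},
    {"x":0.0,"y":0.0,"z":-0.3,"ax":0.0,"ay":0.0,"az":0.0,"grip":-1.0},
  ],
)

```text
time: 15.25
tool_pos: [0.526, -0.0021, 0.2147]
tcp_rot: [1.928, 2.472, 0.004]
wrist_force: [0.5, -0.4, -0.5]
width: 0.996
grip_force: 0.0
```

```bash
python3 - <<'E'
from h import *
from workcell import bot, imaging
import cv2,pickle
c=imaging.read_camera("wrist")
p=c["R"]@np.array([.5267,-.0025,.086])+c["t"]; u,v=(p[:2]/p[2]*c["fx"]+[c["cx"],c["cy"]]); print(u,v)
x0,y0=130,90
cv2.imwrite("pics/w6.png",cv2.resize(c["img"][60:260,140:400,::-1],None,fx=3,fy=3,interpolation=cv2.INTER_CUBIC))
E
```

```text
278.4986012827214 201.98240604968194
```

View pics/w6.png

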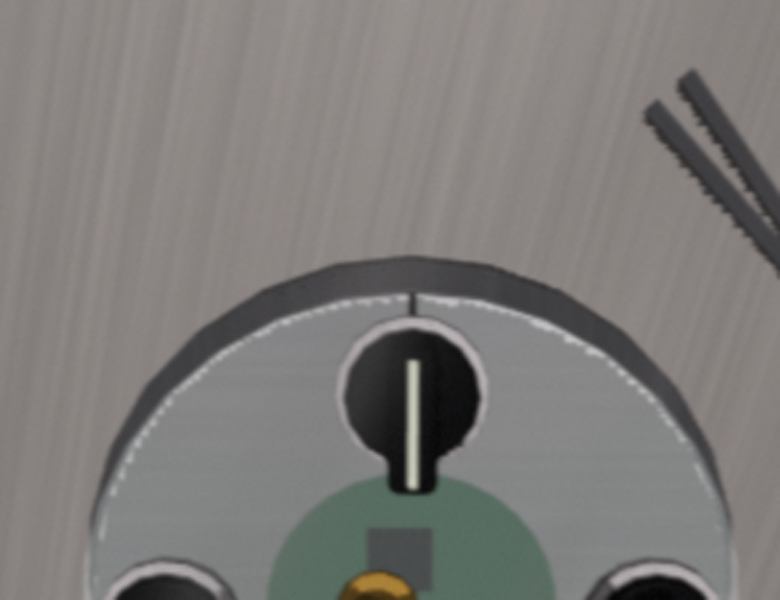

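The third bar's line is vertical at x≈413 and in line with its mark at x=412. All three knobs are aligned and the gripper is clear, so I'm handing in.

```bash
python3 -c "
from workcell import bot
print(bot.finish_job())"
```

```text
the job is handed in; nothing more can be done
None
```

All three knobs were turned clockwise to point at the cover's centre, each within about half a degree in the close-up pictures, with the one across from the finished knob done first; the job was handed in at about 15 s with the gripper clear.

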